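# Queue the movement holders at the rail's end stop and bolt them in

### The arm

A 6-joint arm with a two-finger parallel gripper is mounted at the origin on a cart in front of the work surface, level with it; the furniture and walls round the work are solid. World frame = base frame: x ahead of the robot, y to its left, z up, the work surface at z = 0. Lengths are in m, angles in rad, forces in N, time in s.
With the tool pointing down it reaches from about 0.375 to 0.75 m from the base axis. Payload 9 kg.
Tool frame: the origin (TCP) lies midway between the tips of the shut fingers; the grasp point (between the pads) lies 19 mm behind it; z points along the fingers, y is the line along which they close (so a half turn about z gives the same grasp; the last joint's range is limited). The gripper opens to 85 mm and grips with 20 to 120 N. Pads are 22 mm wide; open, the fingers measure 114 mm over their backs; the gripper's body (76 mm by 85 mm) begins 54 mm behind the grasp point. The pads swing forward as they close: fully open they stand 13 mm farther back than shut.
Start: joints at [1.022, 0.104, 0.097, 1.564, 0, 1.353], TCP at [0.195, 0.568, 0.197] pointing down, gripper open.
Joint ranges: [-2.99, 2.99], [-0.84, 1.86], [-1.1, 1.16], [-1.84, 2.11], [-1.51, 1.56], [-3.14, 3.14]. Speed limits (rad/s): [2.22, 2.22, 2.57, 3.14, 3.14, 3.14].

### API

Orientations are given as a unit quaternion [w, x, y, z].
In Python, from station import ctrl gives the robot as it stands.
- The arm moves only by the shell command python3 -m crank 'ROWS' [FORCE]. ROWS is JSON, a list of rows, each an object with "dp": the shift along the world's x, y, z in m, a list of three; "dr": the turn, a rotation vector about the world's x, y, z in degrees, a list of three; "gripper": the finger opening in m, from 0 to 0.0854. A call has 1 to 5 rows; each row is the pose to reach, as a shift and turn from the pose commanded when the call began; what a row does not reach only later rows make up. A row lasts 1/10 s, in which the tool goes at most 50 mm and 8.59 degrees, less where a joint would pass 70% of its speed; a pose out of reach is approached as far as the arm can. A call with a gripper value outside its range is refused whole. The fingers move at their own pace and stop on an object; FORCE is the grip in N (left out, the last holds). Time passes only in rows, so rows that repeat a pose let the fingers close. It gives the time, the measured TCP pose, the force, the opening and the grip force at its end, in the units of the state.
- ctrl.get_state(): the state, without advancing time (a new reading comes with each control period).
- ctrl.camera(name): name is "scene" or "top"; returns (picture, depth): 480x640x3 uint8, blue, green, red; 480x640 float32, m along the optical axis (not along the pixel's ray), 0 where there is no reading.
- ctrl.camera_params(name): a dict with "mtx" (3x3 intrinsics, pixels), "origin" and "orientation" of the camera in the world. Camera axes: x right, y up, looking along -z (the intrinsics and any distortion apply to the point x, -y, -z); pixel columns grow to the right and rows downward; lengths in m; the calibration is good to about 2 mm. A picture is of the moment at which its call begins. camera_params takes no time and is no camera call.
- ctrl.hand_in(): hands the job in; it is judged then, once.
The state is a dict: "time": time; "joint_positions": joint angles; "joint_vel": joint speeds; "joint_torque": joint torques, N m; "tool_pos": TCP position; "eef_rot": TCP orientation; "force": force on the tool from outside, world axes, zero at the start; "torque": the same for the moment, N m; "finger_gap": finger opening in m; "grasp_force": force on a finger pad.
Only numpy, scipy, OpenCV 4.12 (cv2) and the standard library are available. Lean on these libraries where they do the work, as an engineer would, in place of code of your own. Each camera call takes 0.05 s, during which the arm holds its last target. There are 200 camera calls.

### The job

Push the row of four movement holders that lie in the aluminium rail along it together, as one train, until the first is hard against the end stop and all four touch. Then push the thumb plate of the sliding bolt beside the rail fully in, so that its pin locks the row in place. Push only: do not lift anything, do not let the row come apart, and leave the other things on the counter where they are.

Things in the scene. Friction and masses are not known exactly. Their poses are not given: they have to be found in the camera images.
- rail: Aluminium channel rail, 315 x 79 mm, fixed to the counter. Origin on the counter under mid-channel; +x along the rail to the end stop (roughly to the robot's right), +y across it, away from the bolt, z up. Channel floor 6 mm above the counter; guide lips' inner faces at y = -30.5 and +30.5 mm, lip tops at 11 mm. Open end at x = -150 mm, end stop's face at x = +150 mm.
- end_stop (a point): Middle of the end stop's inner face, at x = 150 mm, 16 mm above the counter. The stop is a fixed dark steel cross block at the rail's end, 79 mm wide, 15 mm thick, 32 mm high.
- bolt (a joint): Travel in m of the steel bolt along the rail's +y: 0 out, 0.030 fully in; about 1 N of friction, stays where left. 7 mm pin at x = 23 mm, 15 mm above the counter, in a 26 x 23 x 25 mm guide block beside the -y lip. Out, it is clear of the channel; in, it reaches mid-channel, 3 mm behind the last holder if the row is home, else the row blocks it.
- thumb_plate (a point): centre of the outer face of the bolt's dark thumb plate (28 mm wide along the rail, 34 mm high from 4 to 38 mm above the counter, 6 mm thick). Moves with the bolt; push it along the rail's +y.
- holder_1: Movement holder 1 of the row, the one nearest the end stop: wooden block 30 mm long along the rail, 58 mm wide across it and 12 mm high, with two grey jaws on top reaching 20 mm; about 60 g, loose. Origin at the centre of its underside, on the channel floor; x along the rail. Home it is at x = 135 mm of the rail.
- holder_2: Movement holder 2 of the row, counted from the end stop (4 is the last, at the open end): wooden block 30 mm long along the rail, 58 mm wide across it and 12 mm high, with two grey jaws on top reaching 20 mm; about 60 g, loose. Origin at the centre of its underside, on the channel floor; x along the rail. Home it is at x = 105 mm of the rail.
- holder_3: Movement holder 3 of the row, counted from the end stop (4 is the last, at the open end): wooden block 30 mm long along the rail, 58 mm wide across it and 12 mm high, with two grey jaws on top reaching 20 mm; about 60 g, loose. Origin at the centre of its underside, on the channel floor; x along the rail. Home it is at x = 75 mm of the rail.
- holder_4: Movement holder 4 of the row, counted from the end stop (4 is the last, at the open end): wooden block 30 mm long along the rail, 58 mm wide across it and 12 mm high, with two grey jaws on top reaching 20 mm; about 60 g, loose. Origin at the centre of its underside, on the channel floor; x along the rail. Home it is at x = 45 mm of the rail.
- spare_holder: a fifth, identical movement holder (58 x 30 x 20 mm) standing on the counter beyond the rail, a bystander. Origin at the centre of its underside.
- brass_box: round brass parts box, 45 mm across, 23 mm high, on the counter near the rail's open end, a bystander. Origin at the centre of its underside.
- loupe: black eye loupe, 30 mm across, 31 mm high, on the counter beyond the rail near its stop, a bystander. Origin at the centre of its underside.
- oil_bottle: small brown bottle with a black cap, 44 mm across, 72 mm high, at the back of the counter, a bystander. Origin at the centre of its underside.
Not all that is in view belongs to the job. Leave any red look-alike of the holder_1 alone.

How it is judged:
On the way, in this order (a step that is already met when the one before it is completed fails the run):
1. the row of four holders is home against the end stop, the bolt not yet in (x of holder_1 in the frame of rail above 0.1315 m and x of holder_2 in the frame of rail above 0.1015 m and x of holder_3 in the frame of rail above 0.0715 m and x of holder_4 in the frame of rail above 0.0415 m and value of joint bolt below 0.015 m), for 0.2 s.
2. the bolt is fully in behind the row (x of holder_1 in the frame of rail above 0.1315 m and x of holder_2 in the frame of rail above 0.1015 m and x of holder_3 in the frame of rail above 0.0715 m and x of holder_4 in the frame of rail above 0.0415 m and value of joint bolt above 0.026 m), for 0.2 s.
At the end, for the whole second after the job is handed in: All four holders lie at rest on the channel floor between the lips, each within 3.5 mm of its home along the rail (the first against the end stop, each touching the next), and the bolt is in to within 4 mm of its full 30 mm travel (all of step 2 and z of holder_1 in the frame of rail between 0.003 and 0.009 m and y of holder_1 in the frame of rail between -0.006 and 0.006 m and linear speed of each of holder_1, holder_2, holder_3, holder_4 below 0.01 m/s and z of holder_2 in the frame of rail between 0.003 and 0.009 m and y of holder_2 in the frame of rail between -0.006 and 0.006 m and z of holder_3 in the frame of rail between 0.003 and 0.009 m and y of holder_3 in the frame of rail between -0.006 and 0.006 m and z of holder_4 in the frame of rail between 0.003 and 0.009 m and y of holder_4 in the frame of rail between -0.006 and 0.006 m).
It fails at once if a holder of the row is lifted more than 10 mm or tipped (z of any of holder_1, holder_2, holder_3, holder_4 in the frame of rail above 0.016 m or angle between any of holder_1, holder_2, holder_3, holder_4's own z axis and vertical above 0.35 rad).
It fails at once if the row comes apart: a gap of more than 12 mm between neighbours (distance between holder_1 and holder_2 above 0.042 m or distance between holder_2 and holder_3 above 0.042 m or distance between holder_3 and holder_4 above 0.042 m).
It fails at once if another thing on the counter is moved by more than 15 mm (distance of any of spare_holder, brass_box, loupe, oil_bottle from where it was at the start of the episode above 0.015 m).
It also fails if it takes over 42 s, if anything falls off the work surface, if the arm or the gripper's body presses on something with over 40 N, if the wrist force passes 120 N, or if a joint passes its speed limit or range.

## Working session

There is one attempt and no reset: what is moved stays moved. The work goes in short steps, Python scripts to look and compute and a shell command to move; the robot and the scene stay as the last step left them, time stands still between calls to the robot, and variables do not carry over. Pictures are saved under pics/ and viewed, at most 10 in all, crops included, and the job is handed in when it is done.

```bash
ls; mkdir -p pics; cat > h.py <<'E'
import numpy as np,cv2
from scipy.spatial.transform import Rotation as R
from station import ctrl
def cam(n):
    p=ctrl.camera_params(n);q=p["orientation"]
    return np.array(p["mtx"]),np.array(p["origin"]),R.from_quat([q[1],q[2],q[3],q[0]]).as_matrix(),p
def ray(n,u,v,z):
    K,o,M,_=cam(n)
    d=M@np.array([(u-K[0,2])/K[0,0],-(v-K[1,2])/K[1,1],-1.])
    return o+d*(z-o[2])/d[2]
def proj(n,P):
    K,o,M,_=cam(n);c=M.T@(np.array(P)-o)
    return K[0,0]*c[0]/-c[2]+K[0,2],K[1,1]*-c[1]/-c[2]+K[1,2]
E
python3 - <<'E'
from h import *
for n in("scene","top"):
    i,d=ctrl.camera(n);cv2.imwrite(f"pics/{n}0.png",i);np.save(f"pics/{n}0.npy",d);print(cam(n)[3])
s=ctrl.get_state();print(s["time"],s["tool_pos"],s["eef_rot"],s["finger_gap"])
E
```

```text
pics
{'mtx': array([[488.27597827,   0.        , 320.19657125],
       [  0.        , 488.27597827, 235.33788194],
       [  0.        ,   0.        ,   1.        ]]), 'origin': array([ 0.07625427, -0.23863569,  0.61619657]), 'orientation': array([ 0.84280961,  0.38776187, -0.1661845 , -0.33420863])}
{'mtx': array([[449.83476647,   0.        , 328.03428221],
       [  0.        , 449.83476647, 237.5858043 ],
       [  0.        ,   0.        ,   1.        ]]), 'origin': array([0.36841949, 0.22447432, 0.89845386]), 'orientation': array([ 0.75388377,  0.07975265, -0.06647323, -0.64875271])}
0.1 [0.19468622 0.56718728 0.1967111 ] [-2.30313078e-04  1.64637784e-01  9.86353920e-01 -5.39976432e-04] 0.08519239837630312
```

View pics/top0.png

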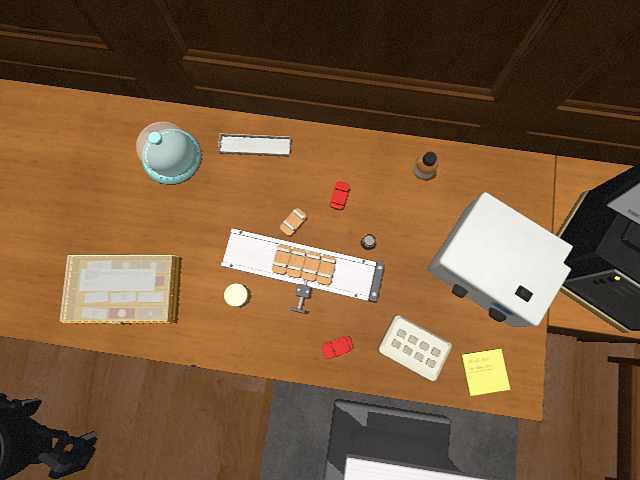

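View pics/scene0.png

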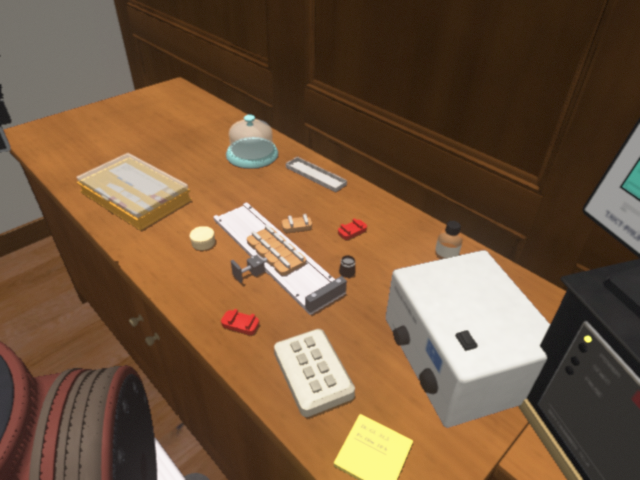

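The top view shows the rail from (225,247) to (380,282), with its stop at about (376,281). The four wooden holders lie between (275,260) and (335,270), and the bolt plate is at (300,308). 

The possible holders are the four wooden ones in the rail, the spare at (293,222), and the red look-alikes at (340,195) and (338,347). Only the four in the channel fit the description.

```bash
python3 - <<'E'
from h import *
i=cv2.imread("pics/top0.png");h=cv2.cvtColor(i,cv2.COLOR_BGR2HSV)
roi=np.zeros(i.shape[:2],np.uint8);roi[215:330,215:395]=255
w=cv2.inRange(h,(0,0,150),(179,60,255))&roi
cs=cv2.findContours(w,cv2.RETR_EXTERNAL,cv2.CHAIN_APPROX_NONE)[0]
cs=[c for c in cs if cv2.contourArea(c)>150]
print([(cv2.contourArea(c),cv2.boundingRect(c)) for c in cs])
# work in world plane z=.006
big=np.vstack([c for c in cs if cv2.boundingRect(c)[0]!=0 and not(cv2.boundingRect(c)[2]<35 and cv2.boundingRect(c)[1]>275)])
P=np.array([ray("top",u,v,.011)[:2] for u,v in big[:,0]],np.float32)
(c,sz,a)=cv2.minAreaRect(P);print("rail white rect",c,sz,a,cv2.boxPoints((c,sz,a)))
crop=cv2.resize(i[225:325,215:395],None,fx=4.4,fy=4.4,interpolation=cv2.INTER_CUBIC);cv2.imwrite("pics/c1.png",crop)
s=cv2.imread("pics/scene0.png");cv2.imwrite("pics/c2.png",cv2.resize(s[195:315,180:360],None,fx=4.4,fy=4.4,interpolation=cv2.INTER_CUBIC))
E
```

```text
[(347.0, (225, 284, 22, 22)), (5669.5, (221, 229, 155, 72))]
rail white rect (0.4923192858695984, 0.3064894378185272) (0.3006792962551117, 0.07869872450828552) 85.1500473022461 [[0.44040012 0.16001494]
 [0.51881707 0.15336122]
 [0.54423845 0.45296395]
 [0.4658215  0.45961767]]
```

View pics/c1.png

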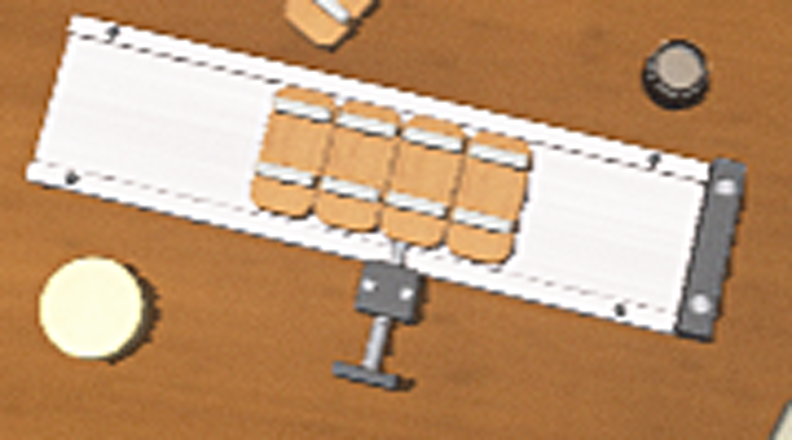

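View pics/c2.png

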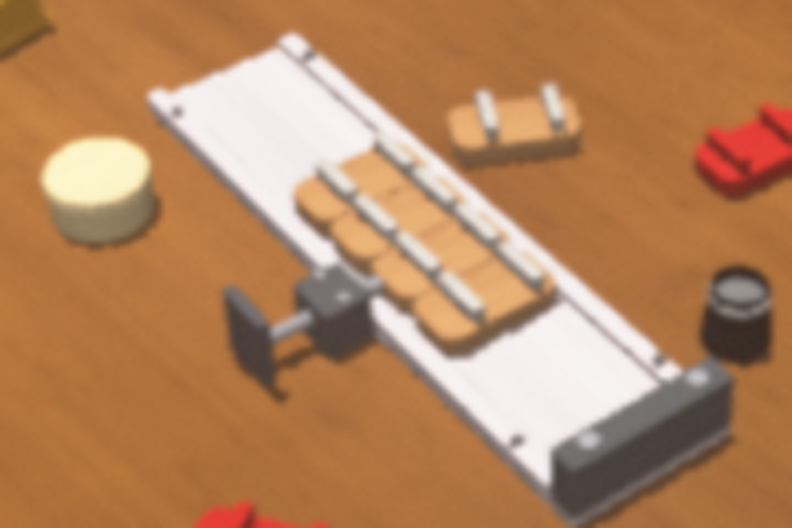

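The crops confirm it. The four touching wooden holders sit mid-rail, with the rear face of the last one near top pixel (274,259). The bolt is out, with its plate near (299,310), and the brass box is clear of the channel. Next I'll put these into rail coordinates.

```bash
cat >> h.py <<'E'
O=np.array([.4923,.3065]);X=np.array([-.0846,-.9964]);X/=np.linalg.norm(X);Y=np.array([-X[1],X[0]])
def rl(P): d=np.asarray(P)[:2]-O; return np.array([d@X,d@Y])
def wd(x,y): return O+x*X+y*Y
E
python3 - <<'E'
from h import *
i=cv2.imread("pics/top0.png");h=cv2.cvtColor(i,cv2.COLOR_BGR2HSV)
f=lambda u,v,z:np.round(rl(ray("top",215+u/4.4,225+v/4.4,z))*1e3,1)
w=cv2.inRange(h,(5,80,90),(25,255,255));
m=np.zeros_like(w);q=np.array([proj("top",[*wd(x,y),.018]) for x,y in((-.14,-.027),(.14,-.027),(.14,.027),(-.14,.027))]).astype(int)
cv2.fillPoly(m,[q],255);v,u=np.nonzero(w&m)
P=np.array([rl(ray("top",a,b,.018)) for a,b in zip(u,v)]);print("row x",np.percentile(P[:,0],[1,99]),"y",P[:,1].min(),P[:,1].max())
print("stop inner top edge",f(712,165,.032),f(678,335,.032))
print("plate top ends",f(335,368,.038),f(398,388,.038),"box",f(92,305,.023),"guide",f(362,262,.03),f(415,322,.025))
for n,x,y,z in(("plate out",.023,-.09,.038),):print(wd(x,y))
d=np.load("pics/top0.npy");K,o,M,_=cam("top")
for a,b in((302,255),(240,255),(376,281),(286,266)):
  c=np.array([(a-K[0,2])/K[0,0],-(b-K[1,2])/K[1,1],-1])*d[b,a];print("z",(o+M@c).round(4))
s=ctrl.get_state()["tool_pos"];t=wd(-.11,0);print(t,t-s[:2],np.degrees(np.arctan2(Y[1],Y[0])))
E
```

```text
row x [-0.04680994  0.07056442] y -0.02673720109579284 0.029200943345478746
stop inner top edge [150.8  34.5] [152.1 -41.8]
plate top ends [ 11.3 -90.4] [ 39.7 -92.3] box [-101.1  -88.2] guide [ 10.6 -42.8] [ 39.2 -62.5]
[0.40067683 0.29119657]
z [0.5078 0.3002 0.026 ]
z [0.4927 0.4258 0.004 ]
z [0.478  0.1503 0.0319]
z [0.4823 0.3282 0.0211]
[0.50160614 0.41610564] [ 0.30691992 -0.15108164] -4.85309638699237
```

```bash
python3 -m crank '[{"dp":[0.04,-0.022,0],"dr":[0,0,3.5],"gripper":0},{"dp":[0.08,-0.044,0],"dr":[0,0,7],"gripper":0},{"dp":[0.12,-0.066,0],"dr":[0,0,10.5],"gripper":0},{"dp":[0.16,-0.088,0],"dr":[0,0,14.1],"gripper":0},{"dp":[0.20,-0.11,0],"dr":[0,0,14.1],"gripper":0}]' 40
python3 -m crank '[{"dp":[0.04,-0.022,0],"dr":[0,0,0],"gripper":0},{"dp":[0.08,-0.042,0],"dr":[0,0,0],"gripper":0},{"dp":[0.106,-0.056,-0.03],"dr":[0,0,0],"gripper":0},{"dp":[0.106,-0.056,-0.07],"dr":[0,0,0],"gripper":0},{"dp":[0.106,-0.056,-0.1],"dr":[0,0,0],"gripper":0}]'
python3 - <<'E'
from h import *
s=ctrl.get_state();p=s["tool_pos"];q=s["eef_rot"];m=R.from_quat([q[1],q[2],q[3],q[0]]).as_matrix()
print(s["time"],p,rl(p),s["finger_gap"],s["force"],m[:,1]@np.append(X,0),m[:,2], m[:,1]@np.append(Y,0))
print("to goal",wd(-.095,0)-p[:2])
i,d=ctrl.camera("top");cv2.imwrite("pics/c3.png",cv2.resize(i[205:325,205:385],None,fx=4.4,fy=4.4))
E
```

```text
time: 0.6
tool_pos: [0.3961, 0.4563, 0.1971]
eef_rot: [-0.0, 0.041, 0.999, -0.0]
force: [0.6, 0.3, -1.1]
finger_gap: 0.0121
grasp_force: 0.0
time: 1.1
tool_pos: [0.5011, 0.4001, 0.0945]
eef_rot: [-0.001, 0.043, 0.999, -0.001]
force: [0.5, -0.5, -0.6]
finger_gap: -0.0001
grasp_force: 0.0
1.1 [0.50107179 0.40013704 0.09445808] [-0.09404344  0.00081853] -5.836620974812763e-05 [ 0.53993586 -0.51719514 -0.57441246] -0.9999974241686556 [-1.98537364e-03 -9.18730132e-04 -9.99997607e-01] 0.001992405190903365
to goal [-0.00073467  0.00102238]
```

View pics/c3.png

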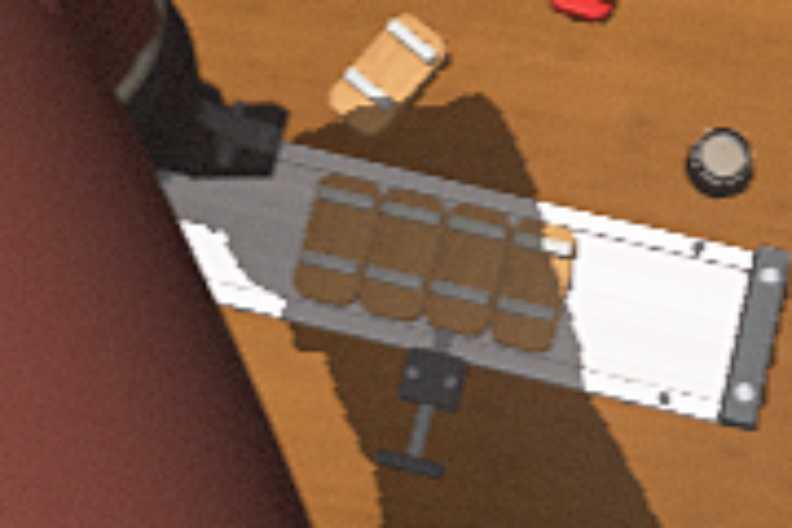

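The gripper is shut and over the channel behind the row, with its body clear of the spare holder. Descending.

```bash
python3 -m crank '[{"dp":[-0.001,0,-0.03],"dr":[0,0,0],"gripper":0},{"dp":[-0.001,0,-0.06],"dr":[0,0,0],"gripper":0},{"dp":[-0.001,0,-0.074],"dr":[0,0,0],"gripper":0},{"dp":[-0.001,0,-0.082],"dr":[0,0,0],"gripper":0},{"dp":[-0.001,0,-0.084],"dr":[0,0,0],"gripper":0}]'
python3 -m crank '[{"dp":[-0.0002,-0.002,0],"dr":[0,0,0],"gripper":0},{"dp":[-0.0004,-0.005,0],"dr":[0,0,0],"gripper":0},{"dp":[-0.0007,-0.008,0],"dr":[0,0,0],"gripper":0},{"dp":[-0.0008,-0.01,0],"dr":[0,0,0],"gripper":0},{"dp":[-0.0008,-0.01,0],"dr":[0,0,0],"gripper":0}]'
python3 - <<'E'
from h import *
s=ctrl.get_state();print(rl(s["tool_pos"]))
i,d=ctrl.camera("scene");cv2.imwrite("pics/c4.png",cv2.resize(i[185:315,180:360],None,fx=4.4,fy=4.4))
E
```

```text
time: 1.65
tool_pos: [0.4998, 0.4016, 0.0135]
eef_rot: [-0.0, 0.042, 0.999, -0.0]
force: [0.0, -0.7, 0.1]
finger_gap: 0.0
grasp_force: 0.0
time: 2.15
tool_pos: [0.4993, 0.3913, 0.0138]
eef_rot: [0.0, 0.043, 0.999, 0.0]
force: [0.6, 0.6, -0.5]
finger_gap: 0.0001
grasp_force: 0.0
[-0.08506323 -0.0001864 ]
```

View pics/c4.png

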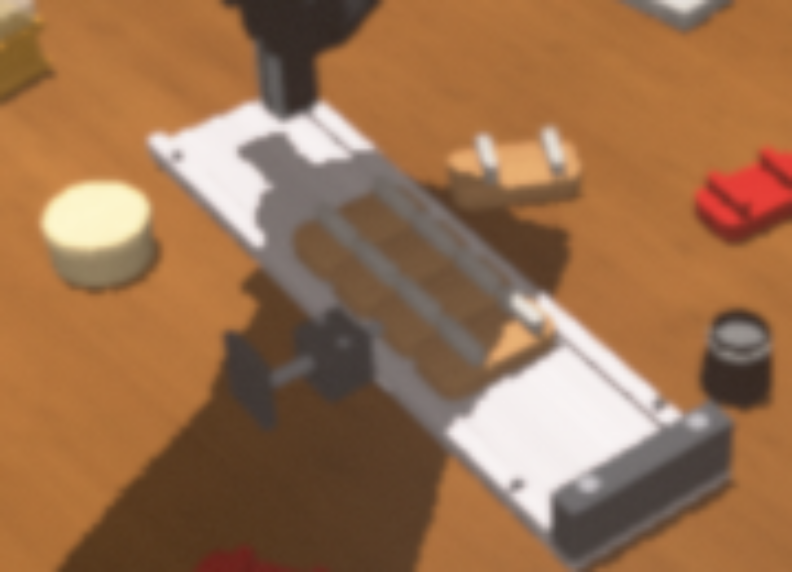

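The fingertips appear at about scene pixel (246,211), clear of the row. That looks farther back than the reported pose, so I'll compare with the projection.

```bash
python3 - <<'E'
from h import *
s=ctrl.get_state();p=s["tool_pos"];print("tip px",proj("scene",p))
for z in(.0138,.02,.04):print(z,rl(ray("scene",246,211,z)))
for x,y in((-.15,-.0395),(-.15,.0395),(.15,-.0395),(-.0475,0)):print(x,y,proj("scene",[*wd(x,y),.011]))
i,d=ctrl.camera("scene");K,o,M,_=cam("scene")
for a,b in((244,205),(248,205),(246,200)):
  c=np.array([(a-K[0,2])/K[0,0],-(b-K[1,2])/K[1,1],-1])*d[b,a];P=o+M@c;print(P,rl(P))
E
```

```text
tip px (np.float64(247.00109071873734), np.float64(223.70198381569816))
0.0138 [-0.12104791  0.02015843]
0.02 [-0.11384925  0.01615894]
0.04 [-0.09062776  0.00325736]
-0.15 -0.0395 (np.float64(212.94389865253646), np.float64(216.11396972673805))
-0.15 0.0395 (np.float64(246.5142905593928), np.float64(201.95863739659563))
0.15 -0.0395 (np.float64(304.1942831188952), np.float64(305.1577054119283))
-0.0475 0 (np.float64(257.83465072237146), np.float64(234.47357093595363))
[0.49185296 0.38433262 0.06680601] [-0.07751576 -0.00703018]
[0.49679054 0.37844099 0.06758318] [-0.07206298 -0.00161186]
[0.4933686  0.37840921 0.08081599] [-0.07174181 -0.00501884]
```

```bash
python3 - <<'E'
from h import *
i,d=ctrl.camera("scene");K,o,M,_=cam("scene")
for b in range(204,232,2):
  r=[]
  for a in(243,247):
    c=np.array([(a-K[0,2])/K[0,0],-(b-K[1,2])/K[1,1],-1])*d[b,a];P=o+M@c;r+=[*(rl(P)*1e3).round(0),(P[2]*1e3).round(0),i[b,a].tolist()]
  print(b,*r)
s=ctrl.get_state();print(s["tool_pos"],s["joint_positions"],s["finger_gap"])
E
```

```text
204 -79.0 -8.0 69.0 [83, 85, 89] -73.0 -3.0 70.0 [39, 44, 54]
206 -77.0 -10.0 66.0 [84, 86, 90] -72.0 -4.0 66.0 [38, 42, 53]
208 -78.0 -10.0 61.0 [85, 87, 91] -72.0 -4.0 62.0 [40, 44, 55]
210 -77.0 -10.0 57.0 [92, 94, 99] -72.0 -5.0 57.0 [91, 92, 100]
212 -78.0 -10.0 51.0 [173, 174, 183] -125.0 24.0 7.0 [221, 221, 229]
214 -124.0 14.0 7.0 [220, 221, 228] -121.0 22.0 6.0 [241, 241, 246]
216 -118.0 11.0 7.0 [117, 120, 128] -114.0 18.0 6.0 [238, 239, 244]
218 -115.0 9.0 5.0 [116, 117, 127] -109.0 14.0 6.0 [222, 222, 230]
220 -107.0 4.0 7.0 [112, 114, 123] -103.0 10.0 7.0 [132, 133, 143]
222 -103.0 1.0 6.0 [111, 112, 122] -97.0 7.0 7.0 [115, 117, 126]
224 -97.0 -2.0 6.0 [111, 113, 122] -91.0 3.0 7.0 [113, 115, 123]
226 -90.0 -7.0 8.0 [112, 113, 123] -85.0 -1.0 8.0 [111, 113, 121]
228 -88.0 -9.0 5.0 [111, 113, 123] -80.0 -4.0 8.0 [112, 114, 122]
230 -81.0 -13.0 7.0 [113, 115, 123] -76.0 -6.0 7.0 [112, 113, 122]
[0.49913865 0.39152989 0.013524  ] [ 4.59370207e-01  2.54375526e-01 -7.15052606e-02  1.24470020e+00
  9.13305114e-05  5.44143844e-01] -0.00012868365431375402
```

The depth image shows the fingertips actually end at z ≈ 0.049, about 35 mm higher than the reported TCP height. Their position across and along the rail agrees with the report. I'll trust the picture, descend in small steps while watching the force, and measure again.

```bash
cat >> h.py <<'E'
def tip():
    i,d=ctrl.camera("scene");K,o,M,_=cam("scene");v,u=np.mgrid[150:300,200:330];z=d[150:300,200:330]
    c=np.stack([(u-K[0,2])/K[0,0],-(v-K[1,2])/K[1,1],-np.ones(u.shape)],-1)*z[...,None]
    P=(c@M.T+o).reshape(-1,3);q=np.stack([(P[:,:2]-O)@X,(P[:,:2]-O)@Y,P[:,2]],1)
    return i,q
E
python3 -m crank '[{"dp":[0,0,-0.008],"dr":[0,0,0],"gripper":0},{"dp":[0,0,-0.015],"dr":[0,0,0],"gripper":0},{"dp":[0,0,-0.02],"dr":[0,0,0],"gripper":0},{"dp":[0,0,-0.02],"dr":[0,0,0],"gripper":0}]'
python3 - <<'E'
from h import *
s=ctrl.get_state();t=rl(s["tool_pos"]);print(t,s["tool_pos"],s["force"])
i,q=tip();k=(abs(q[:,0]-t[0])<.03)&(abs(q[:,1]-t[1])<.03)&(q[:,2]>.013)&(q[:,2]<.12)
f=q[k];print(len(f),"zmin",np.sort(f[:,2])[:12].round(4));g=f[f[:,2]<f[:,2].min()+.03];print(g.min(0),g.max(0))
E
```

```text
time: 2.7
tool_pos: [0.4981, 0.391, -0.0081]
eef_rot: [-0.001, 0.042, 0.999, -0.0]
force: [0.1, -0.0, 0.0]
finger_gap: 0.0004
grasp_force: 0.0
[-0.08473831 -0.00132436] [ 0.49814935  0.39104656 -0.00811751] [ 0.07587113 -0.02984143  0.02155338]
526 zmin [0.027  0.027  0.027  0.027  0.0271 0.0279 0.0281 0.0282 0.03   0.0303
 0.0303 0.0308]
[-0.09388329 -0.01281445  0.02701769] [-0.06821938  0.00741998  0.0569542 ]
```

The offset is confirmed: at a reported -0.008 the tips are really at 0.027, with no contact. I'll go down 15 mm more, to about 12 mm above the counter, and approach the row's rear face at x ≈ -47 mm.

```bash
python3 -m crank '[{"dp":[0.001,0,-0.006],"dr":[0,0,0],"gripper":0},{"dp":[0.001,0,-0.011],"dr":[0,0,0],"gripper":0},{"dp":[0.001,0,-0.015],"dr":[0,0,0],"gripper":0},{"dp":[0.001,0,-0.015],"dr":[0,0,0],"gripper":0}]'
python3 -m crank '[{"dp":[-0.0003,-0.004,0],"dr":[0,0,0],"gripper":0},{"dp":[-0.0007,-0.008,0],"dr":[0,0,0],"gripper":0},{"dp":[-0.001,-0.012,0],"dr":[0,0,0],"gripper":0},{"dp":[-0.0013,-0.015,0],"dr":[0,0,0],"gripper":0}]'
python3 - <<'E'
from h import *
s=ctrl.get_state();t=rl(s["tool_pos"]);print(t,s["force"])
i,q=tip();k=(abs(q[:,0]-t[0])<.03)&(abs(q[:,1]-t[1])<.03)&(q[:,2]>.009)&(q[:,2]<.12)
f=q[k];print("zmin",np.sort(f[:,2])[:12:2].round(4))
for lo in(.03,.045):
  g=f[(f[:,2]>lo)&(f[:,2]<lo+.015)];print(g.min(0),g.max(0))
cv2.imwrite("pics/c5.png",cv2.resize(i[185:315,180:360],None,fx=4.4,fy=4.4))
E
```

```text
time: 3.15
tool_pos: [0.4996, 0.3912, -0.0225]
eef_rot: [-0.001, 0.042, 0.999, -0.0]
force: [0.3, 0.8, -1.2]
finger_gap: -0.0001
grasp_force: 0.0
time: 3.55
tool_pos: [0.4989, 0.3761, -0.0213]
eef_rot: [0.0, 0.042, 0.999, 0.0]
force: [0.5, 0.9, -0.8]
finger_gap: -0.0001
grasp_force: 0.0
[-0.06988545  0.00072375] [ 0.46326738  0.85010717 -0.78367444]
zmin [0.0093 0.0101 0.0106 0.0117 0.0124 0.0124]
[-0.07663222 -0.01117595  0.03013836] [-0.05415469  0.00839269  0.0448359 ]
[-0.09717142 -0.01358311  0.04583743] [-0.04003521  0.01110183  0.05995213]
```

View pics/c5.png

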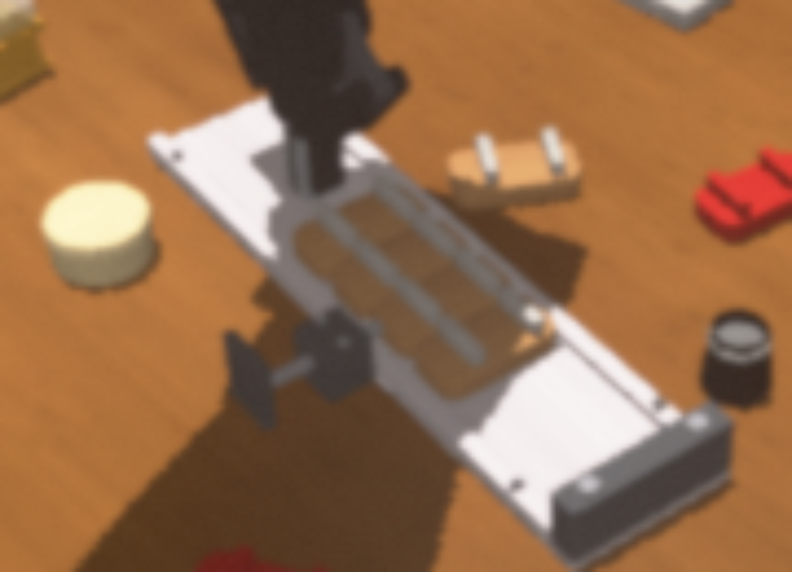

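The tip is now on the channel floor level behind holder_4, at about scene pixel (253,229) with its front at x ≈ -55 mm. Pushing along the rail at 50 mm/s.

```bash
for k in 1 ; do :; done
python3 -m crank '[{"dp":[-0.0004,-0.005,0],"dr":[0,0,0],"gripper":0},{"dp":[-0.0008,-0.010,0],"dr":[0,0,0],"gripper":0},{"dp":[-0.0013,-0.015,0],"dr":[0,0,0],"gripper":0},{"dp":[-0.0017,-0.020,0],"dr":[0,0,0],"gripper":0},{"dp":[-0.0021,-0.025,0],"dr":[0,0,0],"gripper":0}]'
python3 -m crank '[{"dp":[-0.0004,-0.005,0],"dr":[0,0,0],"gripper":0},{"dp":[-0.0008,-0.010,0],"dr":[0,0,0],"gripper":0},{"dp":[-0.0013,-0.015,0],"dr":[0,0,0],"gripper":0},{"dp":[-0.0017,-0.020,0],"dr":[0,0,0],"gripper":0},{"dp":[-0.0021,-0.025,0],"dr":[0,0,0],"gripper":0}]'
python3 - <<'E'
from h import *
s=ctrl.get_state();t=rl(s["tool_pos"]);print(t,s["force"])
i,q=tip();cv2.imwrite("pics/c6.png",cv2.resize(i[185:315,180:360],None,fx=4.4,fy=4.4))
E
```

```text
time: 4.1
tool_pos: [0.4967, 0.3513, -0.0215]
eef_rot: [0.0, 0.042, 0.999, 0.0]
force: [1.4, 2.3, -0.8]
finger_gap: -0.0003
grasp_force: 0.9
time: 4.6
tool_pos: [0.4946, 0.3261, -0.0215]
eef_rot: [0.0, 0.042, 0.999, 0.0]
force: [1.4, 1.7, 0.4]
finger_gap: -0.0002
grasp_force: 0.9
[-0.01976122  0.00066526] [1.43842443 1.7274612  0.38126063]
```

View pics/c6.png

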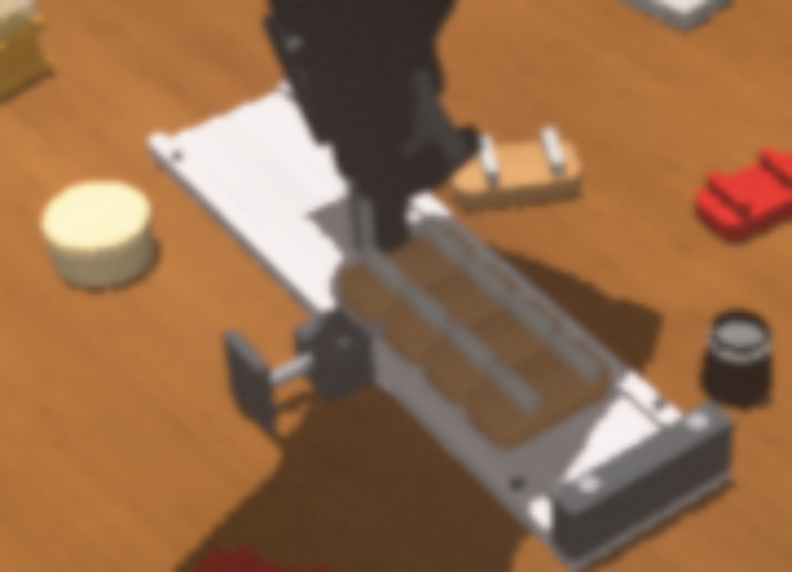

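The row moves as one train. Its front is at about (298,285) and the rear is still against the finger. About 35 mm remain.

```bash
python3 -m crank '[{"dp":[-0.0004,-0.005,0],"dr":[0,0,0],"gripper":0},{"dp":[-0.0008,-0.010,0],"dr":[0,0,0],"gripper":0},{"dp":[-0.0013,-0.015,0],"dr":[0,0,0],"gripper":0},{"dp":[-0.0017,-0.020,0],"dr":[0,0,0],"gripper":0},{"dp":[-0.0021,-0.025,0],"dr":[0,0,0],"gripper":0}]'
python3 -m crank '[{"dp":[-0.0002,-0.002,0],"dr":[0,0,0],"gripper":0},{"dp":[-0.0004,-0.004,0],"dr":[0,0,0],"gripper":0},{"dp":[-0.0005,-0.006,0],"dr":[0,0,0],"gripper":0},{"dp":[-0.0006,-0.007,0],"dr":[0,0,0],"gripper":0},{"dp":[-0.0006,-0.007,0],"dr":[0,0,0],"gripper":0}]'
python3 - <<'E'
from h import *
s=ctrl.get_state();print(rl(s["tool_pos"]))
E
```

```text
time: 5.15
tool_pos: [0.4925, 0.3011, -0.0215]
eef_rot: [0.0, 0.042, 0.999, 0.0]
force: [1.0, 2.2, -0.4]
finger_gap: -0.0
grasp_force: 1.0
time: 5.65
tool_pos: [0.4919, 0.2943, -0.0216]
eef_rot: [-0.0, 0.042, 0.999, -0.0]
force: [0.2, -0.2, 0.2]
finger_gap: 0.0003
grasp_force: 0.4
[0.01215912 0.00058524]
```

```bash
python3 -m crank '[{"dp":[-0.0001,-0.001,0],"dr":[0,0,0],"gripper":0},{"dp":[-0.0002,-0.002,0],"dr":[0,0,0],"gripper":0},{"dp":[-0.0003,-0.003,0],"dr":[0,0,0],"gripper":0},{"dp":[-0.0003,-0.004,0],"dr":[0,0,0],"gripper":0}]'
python3 -m crank '[{"dp":[-0.0001,-0.001,0],"dr":[0,0,0],"gripper":0},{"dp":[-0.0002,-0.002,0],"dr":[0,0,0],"gripper":0}]'
python3 - <<'E'
from h import *
s=ctrl.get_state();print(rl(s["tool_pos"]))
E
```

```text
time: 6.05
tool_pos: [0.4915, 0.2905, -0.0216]
eef_rot: [-0.0, 0.042, 0.999, 0.0]
force: [0.6, 1.2, 0.9]
finger_gap: -0.0
grasp_force: 1.1
time: 6.25
tool_pos: [0.4913, 0.2884, -0.0216]
eef_rot: [-0.0, 0.042, 0.999, 0.0]
force: [0.5, 1.8, 0.2]
finger_gap: 0.0004
grasp_force: 1.1
[0.01807381 0.00055989]
```

```bash
python3 -m crank '[{"dp":[-0.0001,-0.001,0],"dr":[0,0,0],"gripper":0},{"dp":[-0.0002,-0.002,0],"dr":[0,0,0],"gripper":0},{"dp":[-0.0002,-0.002,0],"dr":[0,0,0],"gripper":0}]'
python3 - <<'E'
from h import *
s=ctrl.get_state();print(rl(s["tool_pos"]))
i,q=tip();cv2.imwrite("pics/c7.png",cv2.resize(i[195:315,180:360],None,fx=4.4,fy=4.4))
E
```

```text
time: 6.55
tool_pos: [0.4911, 0.2863, -0.0216]
eef_rot: [-0.0, 0.042, 0.999, -0.0]
force: [-0.1, 1.7, 1.2]
finger_gap: -0.0002
grasp_force: 0.6
[0.02018163 0.00049596]
```

View pics/c7.png

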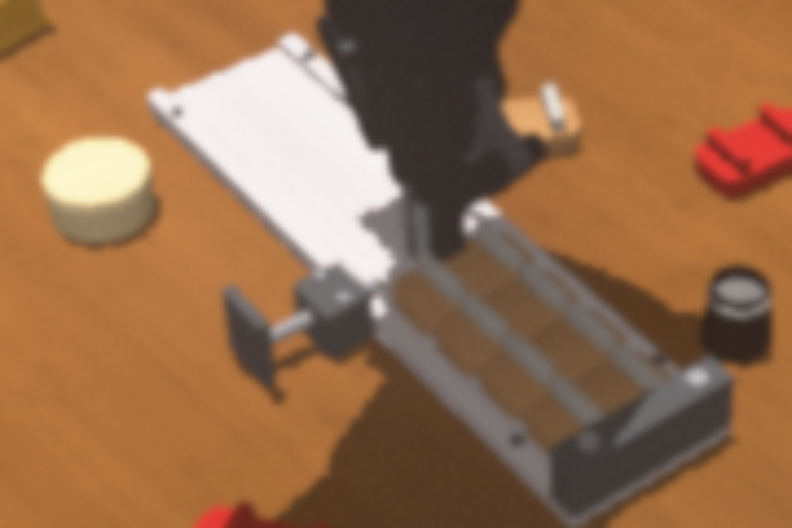

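The row has almost reached the stop: its front is hidden behind the stop's top edge at about (305,296). There's no force rise yet, so I'll press on in 1 mm steps.

```bash
python3 -m crank '[{"dp":[-0.0001,-0.001,0],"dr":[0,0,0],"gripper":0},{"dp":[-0.0001,-0.001,0],"dr":[0,0,0],"gripper":0}]'
python3 -m crank '[{"dp":[-0.0001,-0.001,0],"dr":[0,0,0],"gripper":0},{"dp":[-0.0001,-0.001,0],"dr":[0,0,0],"gripper":0}]'
python3 -m crank '[{"dp":[-0.0001,-0.001,0],"dr":[0,0,0],"gripper":0},{"dp":[-0.0001,-0.001,0],"dr":[0,0,0],"gripper":0}]'
```

```text
time: 6.8
tool_pos: [0.491, 0.2854, -0.0216]
eef_rot: [-0.0, 0.042, 0.999, 0.0]
force: [0.3, 0.9, 0.4]
finger_gap: -0.0002
grasp_force: 0.7
time: 7.0
tool_pos: [0.4909, 0.2844, -0.0216]
eef_rot: [-0.0, 0.042, 0.999, 0.0]
force: [0.2, 1.4, 0.6]
finger_gap: -0.0002
grasp_force: 0.7
time: 7.2
tool_pos: [0.4909, 0.2834, -0.0216]
eef_rot: [-0.0, 0.042, 0.999, -0.0]
force: [0.3, 1.1, 1.0]
finger_gap: -0.0
grasp_force: 0.7
```

```bash
python3 -m crank '[{"dp":[-0.0001,-0.001,0],"dr":[0,0,0],"gripper":0},{"dp":[-0.0001,-0.001,0],"dr":[0,0,0],"gripper":0}]'
python3 -m crank '[{"dp":[-0.0001,-0.001,0],"dr":[0,0,0],"gripper":0},{"dp":[-0.0001,-0.001,0],"dr":[0,0,0],"gripper":0}]'
python3 - <<'E'
from h import *
s=ctrl.get_state();print(rl(s["tool_pos"]))
i,q=tip()
for nm,lo,hi in(("floor-ish",.0,.011),("finger low",.03,.045)):
  k=(abs(q[:,1])<.012)&(q[:,2]>lo)&(q[:,2]<hi)&(abs(q[:,0]-.02)<.03);print(nm,np.percentile(q[k],[0,2,98,100],axis=0).round(4).tolist())
k=(abs(q[:,1]+.023)<.004)&(q[:,0]>-.02)&(q[:,0]<.15)
o=q[k];o=o[np.argsort(o[:,0])];print([(round(a*1e3),round(c*1e3)) for a,b,c in o[::6]])
j,_=ctrl.camera("top");cv2.imwrite("pics/c8.png",cv2.resize(j[225:325,225:405],None,fx=4.4,fy=4.4))
E
```

```text
time: 7.4
tool_pos: [0.4909, 0.2829, -0.0215]
eef_rot: [0.0, 0.042, 0.999, 0.001]
force: [0.3, 4.3, 0.2]
finger_gap: 0.0006
grasp_force: 2.3
time: 7.6
tool_pos: [0.4909, 0.2827, -0.0213]
eef_rot: [0.0, 0.042, 0.999, 0.001]
force: [0.7, 9.5, -0.8]
finger_gap: 0.0001
grasp_force: 4.5
[0.02379642 0.00058238]
floor-ish [[-0.0097, -0.0119, 0.0041], [-0.0096, -0.0119, 0.0048], [0.0202, 0.005, 0.0082], [0.0205, 0.0064, 0.0084]]
finger low [[0.0104, -0.0113, 0.0301], [0.0114, -0.0107, 0.0302], [0.0384, 0.0058, 0.0445], [0.039, 0.0078, 0.0449]]
[(-19, 7), (-16, 7), (-12, 6), (-9, 3), (-4, 6), (0, 6), (5, 186), (7, 116), (9, 7), (12, 115), (18, 116), (22, 6), (26, 6), (33, 20), (36, 116), (37, 18), (38, 188), (39, 121), (41, 189), (42, 194), (43, 19), (44, 191), (45, 193), (46, 193), (47, 189), (47, 163), (48, 177), (49, 175), (49, 144), (49, 154), (50, 166), (50, 156), (50, 148), (50, 142), (50, 225), (51, 151), (51, 241), (51, 227), (51, 248), (51, 149), (52, 159), (52, 175), (52, 249), (52, 171), (52, 143), (52, 182), (53, 167), (53, 169), (53, 148), (53, 221), (53, 150), (53, 155), (54, 151), (54, 248), (54, 205), (54, 245), (54, 159), (54, 248), (54, 233), (54, 250), (54, 238), (55, 182), (55, 15), (55, 208), (55, 174), (55, 238), (55, 161), (55, 146), (55, 207), (55, 245), (56, 184), (56, 208), (56, 233), (56, 227), (56, 206), (56, 252), (56, 251), (56, 250), (57, 185), (57, 223), (57, 154), (57, 213), (57, 244), (57, 222), (58, 8), (58, 17), (58, 240), (58, 225), (59, 232), (59, 223), (59, 204), (60, 224), (60, 18), (63, 12), (65, 19), (68, 18), (72, 19), (75, 19), (78, 17), (81, 18), (84, 6), (86, 5), (87, 9), (88, 7), (89, 17), (92, 18), (95, 17), (98, 19), (102, 17), (104, 18), (108, 19), (110, 19), (113, 19), (116, 20), (117, 19), (118, 19), (119, 12), (123, 17), (124, 19), (127, 20), (130, 19), (133, 17), (135, 18), (138, 17), (141, 20)]
```

View pics/c8.png

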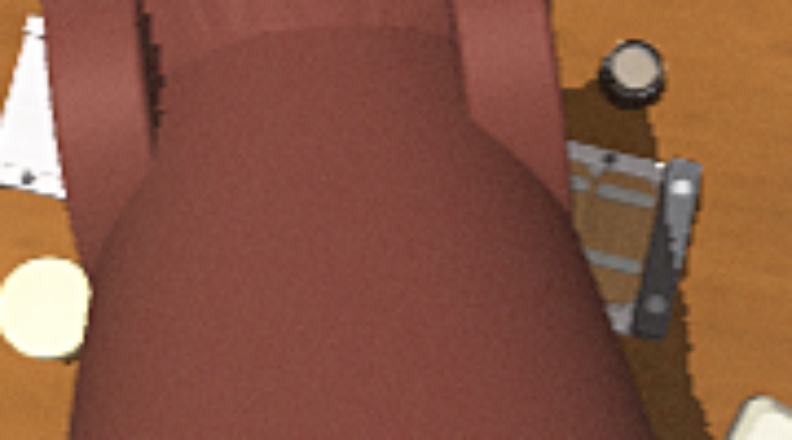

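The force rose to 9.5 N with travel stopped, so the row is hard against the stop. In the top view holder_1 meets the stop at crop (655,230). I'll back off, lift and go round to the front of the thumb plate.

```bash
python3 -m crank '[{"dp":[0.0005,0.006,0],"dr":[0,0,0],"gripper":0},{"dp":[0.0015,0.018,0],"dr":[0,0,0],"gripper":0},{"dp":[0.0015,0.018,0.02],"dr":[0,0,0],"gripper":0},{"dp":[0.0015,0.018,0.05],"dr":[0,0,0],"gripper":0},{"dp":[0.0015,0.018,0.075],"dr":[0,0,0],"gripper":0}]'
python3 -m crank '[{"dp":[-0.03,-0.001,0.005],"dr":[0,0,0],"gripper":0},{"dp":[-0.065,-0.002,0.005],"dr":[0,0,0],"gripper":0},{"dp":[-0.1,-0.003,0.005],"dr":[0,0,0],"gripper":0},{"dp":[-0.13,-0.004,0.005],"dr":[0,0,0],"gripper":0},{"dp":[-0.13,-0.004,0.005],"dr":[0,0,0],"gripper":0}]'
python3 - <<'E'
from h import *
s=ctrl.get_state();t=rl(s["tool_pos"]);print(t,s["tool_pos"])
i,q=tip()
k=(abs(q[:,0]-.0255)<.012)&(abs(q[:,1]+.09)<.02)&(q[:,2]>.01)&(q[:,2]<.045);print("plate",np.percentile(q[k],[2,10,50,90],axis=0).round(4).tolist())
k=(abs(q[:,0]-t[0])<.02)&(abs(q[:,1]-t[1])<.02)&(q[:,2]>.05)&(q[:,2]<.3);print("tip",np.sort(q[k,2])[:10:3] if k.any() else None)
g=q[(abs(q[:,1])<.02)&(q[:,2]>.012)&(q[:,2]<.024)&(q[:,0]>0.02)&(q[:,0]<.06)];print("row rear",np.sort(g[:,0])[:6])
cv2.imwrite("pics/c9.png",cv2.resize(i[185:325,150:350],None,fx=4,fy=4))
E
```

```text
time: 8.2
tool_pos: [0.492, 0.2999, 0.0544]
eef_rot: [-0.0, 0.042, 0.999, -0.0]
force: [1.0, -0.7, 0.3]
finger_gap: -0.0003
grasp_force: 0.0
time: 8.7
tool_pos: [0.359, 0.2958, 0.0582]
eef_rot: [-0.001, 0.041, 0.999, -0.0]
force: [0.2, -0.2, -0.4]
finger_gap: -0.0002
grasp_force: 0.0
[ 0.02197908 -0.13187741] [0.35903593 0.29575671 0.05818602]
plate [[0.0139, -0.0938, 0.0114], [0.0164, -0.0934, 0.014], [0.0265, -0.0924, 0.0257], [0.036, -0.0772, 0.0382]]
tip [0.09158358 0.09324689 0.09489574 0.09613937]
row rear [0.0311498  0.03118447 0.03149418 0.03174481 0.03200361 0.03219497]
```

View pics/c9.png

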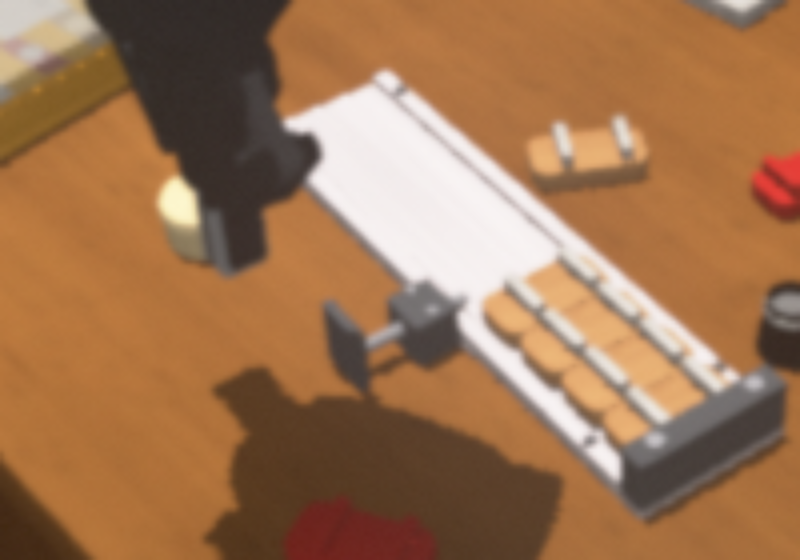

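The row is home, with its rear at x ≈ 31 mm and all four touching. The bolt is still out: its plate's outer face is at y ≈ -93 mm and its centre at x ≈ 25 mm, with the tip in front of it at z ≈ 92 mm. Lower 72 mm, then push.

```bash
python3 -m crank '[{"dp":[0,-0.002,-0.025],"dr":[0,0,0],"gripper":0},{"dp":[0,-0.002,-0.05],"dr":[0,0,0],"gripper":0},{"dp":[0,-0.002,-0.066],"dr":[0,0,0],"gripper":0},{"dp":[0,-0.002,-0.072],"dr":[0,0,0],"gripper":0},{"dp":[0,-0.002,-0.072],"dr":[0,0,0],"gripper":0}]'
python3 -m crank '[{"dp":[0.006,-0.0005,0],"dr":[0,0,0],"gripper":0},{"dp":[0.012,-0.001,0],"dr":[0,0,0],"gripper":0},{"dp":[0.018,-0.0015,0],"dr":[0,0,0],"gripper":0},{"dp":[0.023,-0.002,0],"dr":[0,0,0],"gripper":0},{"dp":[0.027,-0.0023,0],"dr":[0,0,0],"gripper":0}]'
python3 -m crank '[{"dp":[0.004,-0.0003,0],"dr":[0,0,0],"gripper":0},{"dp":[0.008,-0.0007,0],"dr":[0,0,0],"gripper":0},{"dp":[0.012,-0.001,0],"dr":[0,0,0],"gripper":0},{"dp":[0.016,-0.0014,0],"dr":[0,0,0],"gripper":0},{"dp":[0.02,-0.0017,0],"dr":[0,0,0],"gripper":0}]'
python3 - <<'E'
from h import *
s=ctrl.get_state();t=rl(s["tool_pos"]);print(t,s["tool_pos"])
i,q=tip();cv2.imwrite("pics/c10.png",cv2.resize(i[185:325,150:350],None,fx=4,fy=4))
E
```

```text
time: 9.25
tool_pos: [0.3622, 0.2933, -0.0141]
eef_rot: [-0.001, 0.043, 0.999, -0.0]
force: [-0.2, -0.4, 0.5]
finger_gap: 0.0003
grasp_force: 0.0
time: 9.75
tool_pos: [0.3898, 0.2912, -0.0133]
eef_rot: [0.0, 0.042, 0.999, 0.0]
force: [-0.7, 0.5, 0.0]
finger_gap: 0.0002
grasp_force: 0.6
time: 10.25
tool_pos: [0.4094, 0.2895, -0.0136]
eef_rot: [-0.0, 0.042, 0.999, 0.0]
force: [-1.1, -0.4, 0.2]
finger_gap: -0.0002
grasp_force: 0.6
[ 0.0239802  -0.08111307] [ 0.40944897  0.28946804 -0.0135802 ]
```

View pics/c10.png

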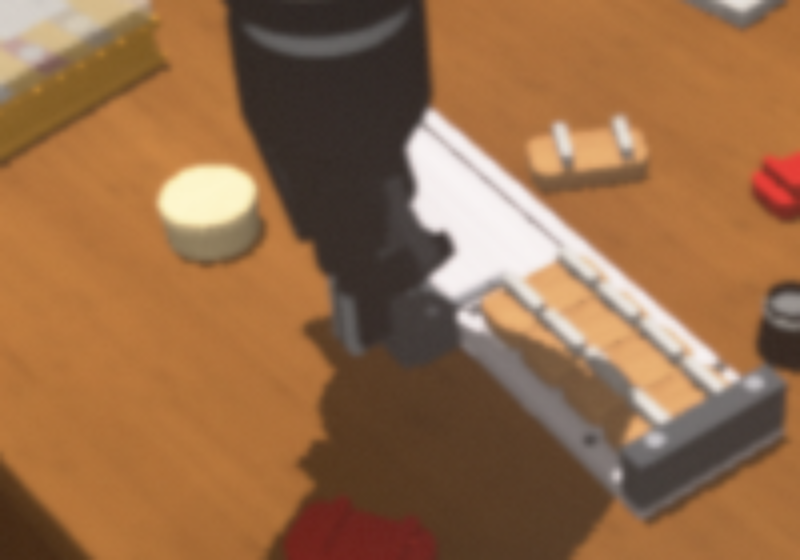

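The bolt is moving in: the pin now shows in the channel behind holder_4, at about crop (480,292). I'll keep pushing in small steps until it stops.

```bash
python3 -m crank '[{"dp":[0.002,-0.0002,0],"dr":[0,0,0],"gripper":0},{"dp":[0.004,-0.0003,0],"dr":[0,0,0],"gripper":0},{"dp":[0.005,-0.0004,0],"dr":[0,0,0],"gripper":0}]'
python3 -m crank '[{"dp":[0.001,-0.0001,0],"dr":[0,0,0],"gripper":0},{"dp":[0.002,-0.0002,0],"dr":[0,0,0],"gripper":0}]'
python3 -m crank '[{"dp":[0.001,-0.0001,0],"dr":[0,0,0],"gripper":0},{"dp":[0.002,-0.0002,0],"dr":[0,0,0],"gripper":0}]'
```

```text
time: 10.6
tool_pos: [0.4106, 0.2893, -0.0138]
eef_rot: [-0.003, 0.042, 0.999, 0.0]
force: [-21.2, -0.4, 16.6]
finger_gap: 0.0001
grasp_force: 10.8
time: 10.8
tool_pos: [0.4105, 0.2892, -0.014]
eef_rot: [-0.005, 0.041, 0.999, -0.0]
force: [-31.1, 0.2, 24.8]
finger_gap: -0.0006
grasp_force: 15.8
time: 11.0
tool_pos: [0.4105, 0.2892, -0.014]
eef_rot: [-0.007, 0.041, 0.999, -0.0]
force: [-41.1, 2.2, 31.4]
finger_gap: 0.0002
grasp_force: 20.8
```

It stopped with 41 N and an upward component. I'll back off and measure whether the bolt is fully in or the finger met something else.

```bash
python3 -m crank '[{"dp":[-0.01,0.001,0],"dr":[0,0,0],"gripper":0},{"dp":[-0.03,0.0025,0],"dr":[0,0,0],"gripper":0},{"dp":[-0.055,0.0045,0],"dr":[0,0,0],"gripper":0},{"dp":[-0.055,0.0045,0.03],"dr":[0,0,0],"gripper":0},{"dp":[-0.055,0.0045,0.07],"dr":[0,0,0],"gripper":0}]'
python3 - <<'E'
from h import *
s=ctrl.get_state();t=rl(s["tool_pos"]);print(t,s["tool_pos"],s["force"])
i,q=tip()
k=(abs(q[:,0]-.0255)<.012)&(q[:,1]<-.05)&(q[:,1]>-.1)&(q[:,2]>.009)&(q[:,2]<.045);print(k.sum(),"plate",np.percentile(q[k],[2,10,50,90],axis=0).round(4).tolist())
k=(abs(q[:,0]-.023)<.005)&(abs(q[:,1])<.035)&(q[:,2]>.0125)&(q[:,2]<.03);print("pin y",np.sort(q[k,1])[-8:].round(4),k.sum())
g=q[(abs(q[:,1])<.02)&(q[:,2]>.012)&(q[:,2]<.024)&(q[:,0]>0.028)&(q[:,0]<.06)];print("row rear",np.sort(g[:,0])[:6])
cv2.imwrite("pics/c11.png",cv2.resize(i[205:325,180:360],None,fx=4.4,fy=4.4))
E
```

```text
time: 11.5
tool_pos: [0.3609, 0.2925, 0.0552]
eef_rot: [-0.002, 0.042, 0.999, -0.001]
force: [1.5, 0.8, -0.5]
finger_gap: 0.0002
grasp_force: 0.0
[ 0.02505209 -0.12974605] [0.36089967 0.29251441 0.05519855] [ 1.48567449  0.7511382  -0.4636539 ]
213 plate [[0.0144, -0.0695, 0.0094], [0.0174, -0.069, 0.0125], [0.0308, -0.0655, 0.0252], [0.0369, -0.0526, 0.0378]]
pin y [-0.0106 -0.0091 -0.0082 -0.0058 -0.0041  0.0303  0.0304  0.0333] 59
row rear [0.02830423 0.02954348 0.02991917 0.03041221 0.03071763 0.03166412]
```

The plate moved about 24 mm, and the pin tip reads y ≈ -4 mm where mid-channel is 0. I'll check numerically whether the plate rests on the guide block, comparing with the starting depth image.

```bash
python3 - <<'E'
from h import *
import h
i,d1=ctrl.camera("scene");d0=np.load("pics/scene0.npy");K,o,M,_=cam("scene")
v,u=np.mgrid[150:300,200:330]
c1=np.stack([(u-K[0,2])/K[0,0],-(v-K[1,2])/K[1,1],-np.ones(u.shape)],-1)
for n,d in(("before",d0),("after",d1)):
  P=((c1*d[150:300,200:330][...,None])@M.T+o).reshape(-1,3);q=np.stack([(P[:,:2]-O)@X,(P[:,:2]-O)@Y,P[:,2]],1)
  s=lambda z0,z1,x0=.010,x1=.042:np.sort(q[(q[:,0]>x0)&(q[:,0]<x1)&(q[:,1]<-.035)&(q[:,1]>-.11)&(q[:,2]>z0)&(q[:,2]<z1)][:,1]*1e3).round(0).astype(int)
  print(n);
  for z in(.034,.028,.022,.016,.010):print(z,dict(zip(*map(np.ndarray.tolist,np.unique(s(z-.003,z+.003),return_counts=True)))))
E
```

```text
before
0.034 {-94: 2, -93: 13, -92: 6, -91: 6, -90: 1, -89: 1, -88: 2, -87: 1}
0.028 {-94: 1, -93: 8, -92: 10, -91: 3, -90: 1, -88: 2, -64: 1, -63: 2, -62: 1, -61: 4, -60: 4, -59: 3, -58: 3, -57: 3, -56: 2, -55: 4, -54: 2, -53: 5, -52: 4, -51: 5, -50: 4, -49: 4, -48: 5, -47: 3, -46: 2, -45: 5, -44: 5, -43: 3, -42: 4}
0.022 {-93: 10, -92: 8, -91: 1, -90: 1, -89: 1, -87: 1, -79: 1, -73: 1, -72: 1, -69: 1, -65: 1, -63: 9, -62: 9, -61: 7, -60: 1, -59: 5, -58: 4, -57: 2, -56: 5, -55: 6, -54: 1, -53: 4, -52: 5, -51: 1, -50: 2, -49: 4, -48: 1, -47: 2, -46: 1, -45: 7, -44: 4, -43: 2, -42: 3, -41: 3}
0.016 {-94: 2, -93: 9, -92: 9, -91: 1, -90: 3, -89: 1, -88: 2, -87: 1, -82: 2, -81: 1, -79: 3, -78: 1, -77: 3, -76: 1, -75: 3, -74: 1, -73: 4, -72: 1, -71: 1, -70: 2, -69: 1, -68: 2, -67: 3, -66: 1, -65: 3, -64: 1, -63: 14, -62: 2, -61: 2, -59: 1, -58: 1, -57: 2, -56: 1, -55: 1, -54: 1, -52: 2, -51: 2, -50: 1, -47: 1, -46: 2, -45: 1, -44: 2, -42: 2, -38: 1, -36: 2, -35: 1}
0.01 {-93: 8, -92: 9, -91: 2, -90: 1, -63: 6, -62: 4, -61: 3, -59: 1, -58: 2, -57: 2, -55: 3, -54: 1, -52: 2, -51: 2, -49: 1,
[... 296 characters left out ...]
47: 2, -46: 5, -45: 3, -44: 2, -43: 5, -42: 2}
0.022 {-69: 8, -68: 11, -67: 1, -66: 1, -65: 2, -63: 1, -62: 2, -60: 3, -59: 1, -58: 2, -56: 3, -55: 6, -54: 3, -53: 1, -52: 2, -51: 3, -50: 3, -49: 1, -48: 4, -47: 6, -46: 3, -45: 3, -44: 5, -43: 3, -42: 3, -41: 5, -37: 1}
0.016 {-69: 8, -68: 9, -67: 2, -66: 3, -64: 1, -63: 2, -61: 2, -59: 1, -58: 2, -57: 2, -55: 4, -52: 2, -51: 2, -50: 2, -49: 1, -48: 1, -47: 1, -46: 2, -44: 2, -42: 1, -41: 2, -37: 1, -36: 1, -35: 3}
0.01 {-69: 11, -68: 8, -67: 2, -66: 2, -65: 1, -64: 1, -63: 2, -62: 1, -61: 1, -60: 1, -59: 3, -57: 2, -56: 2, -53: 2, -51: 1, -50: 2, -48: 1, -47: 1, -46: 1, -45: 1, -44: 2, -42: 2, -41: 1, -40: 2, -39: 5, -38: 1, -37: 3, -36: 3}
```

```bash
python3 - <<'E'
from h import *
a=cv2.imread("pics/scene0.png");b,_=ctrl.camera("scene");ta=cv2.imread("pics/top0.png");tb,td=ctrl.camera("top")
def prof(n,im,z,x):
  r=[]
  for y in range(-40,14,2):
    u,v=proj(n,[*wd(x,y/1e3),z]);r.append(int(cv2.getRectSubPix(im,(1,1),(float(u),float(v))).mean()))
  return r
print("y",list(range(-40,14,2)))
for x in(.012,.020,.0225,.025):
  print(x,"scene before",prof("scene",a,.0185,x));print("   scene after",prof("scene",b,.0185,x))
  print("   top before",prof("top",ta,.0185,x));print("   top after",prof("top",tb,.0185,x))
E
```

```text
y [-40, -38, -36, -34, -32, -30, -28, -26, -24, -22, -20, -18, -16, -14, -12, -10, -8, -6, -4, -2, 0, 2, 4, 6, 8, 10, 12]
0.012 scene before [123, 148, 164, 131, 101, 99, 108, 129, 143, 155, 162, 161, 154, 146, 145, 178, 212, 215, 196, 175, 163, 161, 161, 161, 162, 161, 162]
   scene after [124, 161, 210, 233, 242, 242, 242, 242, 242, 242, 242, 241, 242, 242, 241, 241, 241, 241, 242, 243, 243, 242, 242, 243, 243, 244, 244]
   top before [119, 253, 252, 247, 239, 254, 252, 127, 118, 131, 146, 155, 159, 116, 169, 192, 170, 142, 145, 164, 154, 145, 142, 149, 149, 142, 144]
   top after [65, 65, 60, 54, 46, 50, 51, 43, 38, 24, 83, 173, 245, 254, 252, 251, 249, 248, 247, 248, 247, 248, 249, 249, 248, 247, 248]
0.02 scene before [121, 142, 163, 159, 140, 139, 156, 170, 173, 173, 173, 171, 158, 139, 142, 182, 219, 221, 203, 180, 171, 169, 170, 170, 171, 170, 166]
   scene after [122, 148, 192, 224, 232, 234, 232, 233, 233, 234, 234, 232, 231, 230, 232, 231, 233, 233, 238, 241, 243, 243, 242, 243, 243, 243, 243]
   top before [114, 184, 236, 212, 197, 154, 115, 178, 176, 173, 174, 175, 172, 
[... 718 characters left out ...]
3, 207, 201, 203, 201, 201, 200, 201, 198, 201, 202, 221, 243, 248, 247, 248, 249, 247, 246, 249]
0.025 scene before [117, 129, 149, 163, 168, 162, 164, 170, 175, 175, 175, 174, 167, 150, 146, 185, 220, 224, 205, 183, 174, 172, 172, 172, 172, 171, 169]
   scene after [117, 129, 152, 170, 174, 175, 175, 175, 175, 175, 172, 165, 161, 170, 178, 190, 207, 221, 232, 240, 242, 242, 242, 242, 243, 243, 243]
   top before [108, 139, 162, 155, 175, 167, 161, 174, 177, 178, 176, 173, 175, 174, 209, 233, 210, 170, 167, 171, 171, 170, 170, 170, 171, 169, 172]
   top after [55, 92, 135, 159, 181, 171, 164, 161, 171, 171, 166, 165, 171, 169, 162, 159, 169, 188, 235, 252, 249, 248, 249, 249, 248, 248, 249]
```

The pin tip moved from y ≈ -29.5 to about -5, and the plate's inner face (-63) is now flush with the guide block (-63). That looks fully in, with the bolt not having started at exactly 0. To confirm, I'll press again gently from a different height.

```bash
python3 -m crank '[{"dp":[0,0,-0.025],"dr":[0,0,0],"gripper":0},{"dp":[0,0,-0.05],"dr":[0,0,0],"gripper":0},{"dp":[0.01,-0.001,-0.062],"dr":[0,0,0],"gripper":0},{"dp":[0.025,-0.002,-0.062],"dr":[0,0,0],"gripper":0},{"dp":[0.04,-0.0034,-0.062],"dr":[0,0,0],"gripper":0}]'
python3 -m crank '[{"dp":[0.004,-0.0003,0],"dr":[0,0,0],"gripper":0},{"dp":[0.006,-0.0005,0],"dr":[0,0,0],"gripper":0},{"dp":[0.008,-0.0007,0],"dr":[0,0,0],"gripper":0},{"dp":[0.009,-0.0008,0],"dr":[0,0,0],"gripper":0}]'
python3 -m crank '[{"dp":[0.001,-0.0001,0],"dr":[0,0,0],"gripper":0},{"dp":[0.0015,-0.0001,0],"dr":[0,0,0],"gripper":0}]'
python3 - <<'E'
from h import *
s=ctrl.get_state();t=rl(s["tool_pos"]);print(t)
i,q=tip()
for y0 in(-.074,):
  k=(q[:,0]>.008)&(q[:,0]<.045)&(q[:,1]<-.045)&(q[:,1]>-.1)&(q[:,2]<.11)&(q[:,2]>.02);p=q[k]
  for z in np.arange(.022,.11,.006):
    m=abs(p[:,2]-z)<.003
    if m.any():print(round(z,3),m.sum(),np.percentile(p[m,0],[3,97]).round(3),np.percentile(p[m,1],[3,50,97]).round(3))
E
```

```text
time: 12.2
tool_pos: [0.4021, 0.2891, -0.0078]
eef_rot: [-0.001, 0.042, 0.999, -0.001]
force: [0.0, 0.1, 0.1]
finger_gap: 0.0
grasp_force: 0.0
time: 12.6
tool_pos: [0.4106, 0.2889, -0.0061]
eef_rot: [-0.001, 0.042, 0.999, -0.0]
force: [-8.4, 0.2, 2.8]
finger_gap: -0.0001
grasp_force: 3.7
time: 12.8
tool_pos: [0.4106, 0.2889, -0.0062]
eef_rot: [-0.003, 0.042, 0.999, -0.0]
force: [-12.3, 0.4, 6.7]
finger_gap: 0.0002
grasp_force: 6.4
[ 0.02440622 -0.07987896]
0.022 54 [0.013 0.038] [-0.069 -0.054 -0.045]
0.028 65 [0.015 0.038] [-0.085 -0.055 -0.047]
0.034 36 [0.018 0.038] [-0.091 -0.082 -0.064]
0.04 53 [0.022 0.038] [-0.091 -0.081 -0.064]
0.046 35 [0.021 0.039] [-0.091 -0.086 -0.074]
0.052 39 [0.021 0.039] [-0.091 -0.085 -0.074]
0.058 31 [0.018 0.039] [-0.091 -0.087 -0.073]
0.064 13 [0.018 0.037] [-0.091 -0.089 -0.086]
0.07 15 [0.016 0.039] [-0.093 -0.091 -0.071]
0.076 38 [0.012 0.04 ] [-0.093 -0.091 -0.074]
0.082 47 [0.013 0.042] [-0.092 -0.09  -0.076]
0.088 14 [0.038 0.041] [-0.092 -0.088 -0.075]
0.094 49 [0.015 0.042] [-0.097 -0.087 -0.071]
0.1 49 [0.011 0.042] [-0.097 -0.095 -0.076]
0.106 36 [0.01  0.042] [-0.097 -0.095 -0.089]
```

The stop is at the same point (x = 0.4106) at a different height, the plate is flush with the guide, and the channel floor is clear beyond the pin. So the bolt is at its mechanical limit. I'll retreat, check the row once more and hand in.

```bash
python3 -m crank '[{"dp":[-0.01,0.001,0],"dr":[0,0,0],"gripper":0},{"dp":[-0.03,0.0025,0],"dr":[0,0,0],"gripper":0},{"dp":[-0.04,0.003,0.03],"dr":[0,0,0],"gripper":0},{"dp":[-0.04,0.003,0.06],"dr":[0,0,0],"gripper":0},{"dp":[-0.04,0.003,0.06],"dr":[0,0,0],"gripper":0}]'
python3 - <<'E'
from h import *
i,q=tip()
g=q[(abs(q[:,1])<.02)&(q[:,2]>.012)&(q[:,2]<.024)&(q[:,0]>0.028)&(q[:,0]<.06)];print("row rear",np.sort(g[:,0])[:6].round(4))
k=(abs(q[:,0]-.0255)<.012)&(q[:,1]<-.064)&(q[:,1]>-.1)&(q[:,2]>.009)&(q[:,2]<.045);print("plate",np.median(q[k],0))
print(ctrl.hand_in())
E
```

```text
time: 13.35
tool_pos: [0.3757, 0.2932, 0.0587]
eef_rot: [0.003, 0.042, 0.999, 0.001]
force: [-0.1, -0.1, 0.3]
finger_gap: -0.0002
grasp_force: 0.0
row rear [0.0287 0.0304 0.0315 0.0317 0.0321 0.0323]
plate [ 0.02725585 -0.06820309  0.02791321]
the job is handed in; nothing more can be done
None
```

I pushed the row home against the end stop and the bolt in to its hard stop, then handed the job in at about 13 s. No verdict came back; I measured only about 24–25 mm of bolt travel, not 30, so "fully in" rests on the plate sitting flush with its guide block and stopping at the same point twice, and I viewed 12 pictures, two over the limit of 10.

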